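# Set and lock the batch counter

### The job

Set the baker's batch counter for the next bake: with a fingertip, flick its toothed wheel round by its edge for as many clicks as it needs (the arrow shows which way it runs) until the red tooth rests at the brass pointer, without running past it. Then push the brass locking tab fully home into the wheel. Work gently without gripping or lifting anything, and leave everything else on the shelf where it is, the cedar box shut and the timer's knob as set.

Things in the scene. Friction and masses are not known exactly. Their poses are not given: they have to be found in the camera images.
- counter: Batch counter, screwed down: dark wooden base 36 mm high, with a star-shaped wheel, pointer and locking tab on top. Origin on the wheel's upright axis, at the underside (z 0). +x runs from the axis to the pointer (away from the robot), +y left, z up. Base: x -66..88, y -125..71 mm. A post 40 mm wide stands at x 73..87, to z 60. The wheel's front (-x) and left (+y) edges are free.
- wheel (a joint): Turn of the wheel, rad, counter-clockwise from above positive; 0: red tooth at the pointer. Starts 2, 3 or 4 clicks short (-2.09, -3.14, -4.19); turn it counter-clockwise (arrow on the hub); the other way ends at a stop at -4.82. A click is 60 degrees (1.047). A sprung catch resists up to half a click (about 5 N at the teeth), then snaps on to the next; let go sooner it springs back.
- red_tooth (a point): Tip of the wheel's red tooth, at its top edge, z 56 mm, 58 mm from the axis. Six teeth (five white), at rest at 0, 60 .. 300 degrees from the counter's +x; each is radial, 10 mm wide, from the white hub (radius 26 mm) to a round tip at radius 58. Hub and teeth span z 40..56 mm, 4 mm clear above the base.
- pointer (a point): Tip of the brass pointer, 58 mm from the axis along the counter's +x, z 60 mm.
- tab (a joint): Travel of the brass locking tab, m: 0 drawn back (start), 0.020 fully home against its stop. It slides along the counter's +y towards the wheel's axis, its nose entering the gap between two teeth; friction 1.5 N, stays where left. It can go in only when the wheel rests on a click.
- tab_back (a point): Middle of the top edge of the tab's upright fin, on its outer face (the one away from the wheel), where a finger pushes it along the counter's +y. At the start at x 0, y -100 mm from the wheel's axis. The fin is 34 mm wide (x), 12 mm thick (y), z 37..63 mm.
- mortar: Grey stone mortar on three legs, 128 mm across, 95 mm high; origin under its centre. Bystander.
- cedar_box: Cedar box with a closed brass-hinged lid, 100 x 200 mm, 87 mm high, fixed; origin under its centre. Bystander.
- cedar_lid (a joint): Opening of the cedar box's lid, rad, 0 shut.
- plate: White melamine plate, 190 mm across, 18 mm high; origin under its centre. Bystander.
- brush_holder: Steel pastry-brush holder, 80 mm across, with three brushes, 185 mm high in all; origin under its centre. Bystander.
- timer: Orange round kitchen timer, 68 mm across, 56 mm high with its white knob, standing to the left of the counter; origin under its centre. Bystander.
- timer_knob (a joint): Turn of the timer's knob, rad, 0 at rest.
- spice_jar: Amber spice jar with steel cap, 56 mm across, 90 mm high; origin under its centre. Bystander.
- salt_bowl: Terracotta salt bowl, 90 mm across, 40 mm high; origin under its centre. Bystander.

How it is judged:
By the outcome, as a careful person would: the job done as asked, in the order asked, and still so for the second after the job is handed in, with the robot touching nothing.
It also fails if it takes over 56 s, if anything falls off the work surface, if the arm or the gripper's body presses on something with over 40 N, if the wrist force passes 120 N, or if a joint passes its speed limit or range.

### The arm

A 6-joint arm with a two-finger parallel gripper is mounted at the origin on the work surface. World frame = base frame: x ahead of the robot, y to its left, z up, the work surface at z = 0. Lengths are in mm, angles in rad, forces in N, time in s.
With the tool pointing down it reaches from about 275 to 750 mm from the base axis. Payload 10.2 kg.
Tool frame: the origin (TCP) lies midway between the tips of the shut fingers; the grasp point (between the pads) lies 19 mm behind it; z points along the fingers, y is the direction in which the jaws open and shut (so a half turn about z gives the same grasp; the last joint's range is limited). The gripper opens to 85 mm and grips with 20 to 120 N. Pads are 22 mm wide; open, the fingers measure 114 mm over their backs; the gripper's body (76 mm by 85 mm) begins 54 mm behind the grasp point. The pads swing forward as they close: fully open they stand 13 mm farther back than shut.
Start: joints at [-1.535, 0.313, 1.498, -0, 1.331, -0.223], TCP at [134.345, -507.526, 231.294] pointing down, gripper open.
Joint ranges: [-2.94, 2.94], [-0.97, 2.17], [0.19, 2.56], [-1.23, 4.37], [0.02, 3.11], [-2.88, 2.88]. Speed limits (rad/s): [2.39, 2.39, 3.01, 3.14, 3.14, 3.14].

### API

Orientations are given as a unit quaternion [x, y, z, w].
In Python, from plant import status, viewer, arm gives the robot as it stands. The module is installed in compiled form; this text tells all that it offers.
- The arm moves only by the shell command python3 -m crank 'ROWS' [FORCE]. ROWS is a JSON object of lists of equal length, an entry for each row: "slide": the shift along the tool's x, y, z in m, a list of three; "dr": the turn, a rotation vector about the tool's x, y, z in degrees, a list of three; "jaw": the closure in counts, from 0 (fully open) to 255 (shut). In form: {"slide": [[x, y, z], ...], "dr": [[rx, ry, rz], ...], "jaw": [jaw, ...]}. A call has 1 to 10 rows; each row shifts and turns the commanded pose from where the row before left it, along the tool's axes as they then stand; what a row does not reach is not made up. A row lasts 1/12 s, in which the tool goes at most 41.7 mm and 7.16 degrees, less where a joint would pass 70% of its speed; a pose out of reach is approached as far as the arm can. A call is refused whole if a number of a shift passes 0.0417 or a number of a turn 7.16, either way. A call with a gripper value outside its range is refused whole. The fingers move at their own pace and stop on an object; FORCE is the grip in N (left out, the last holds). Time passes only in rows, so rows that do not move let the fingers close. It gives the time, the measured TCP pose, the force and the opening at its end, in the units of the state.
- status.state(): the state, without advancing time (a new reading comes with each control period).
- viewer.get_image(name): name is "scene" or "top" or "wrist"; returns a dict with "color" (400x640x3 uint8, red, green, blue), "intrinsics" (3x3 intrinsics, pixels), "distortion" ([k1, k2, p1, p2, k3] as OpenCV has them; the pictures are not rectified), "R" (3x3) and "t" (3): a world point X has camera coordinates R X + t; the wrist camera has in their place "mount" (4x4, takes a point from camera to tool coordinates, whose origin is the TCP and whose axes are the flange's). Camera axes: x right, y down, z forward; pixel columns grow to the right and rows downward; lengths in mm; the calibration is good to about 2 mm. A picture is of the moment at which its call begins: read the wrist's pose just before it. There is no depth.
- arm.job_done(): hands the job in, once; it reports no verdict.
The state is a dict: "time": time; "q": joint angles; "qvel": joint speeds; "joint_efforts": joint torques, N m; "tool_pos": TCP position; "tool_rot": TCP orientation; "contact_force": force on the tool from outside, world axes, zero at the start; "ft_torque": the same for the moment, N m; "opening": finger opening in mm.
Only numpy, scipy, OpenCV 4.12 (cv2) and the standard library are available. Lean on these libraries where they do the work, as an engineer would, in place of code of your own. Each camera call takes 0.05 s, during which the arm holds its last target.

## Working session

There is one attempt and no reset: what is moved stays moved. The work goes in short steps, Python scripts to look and compute and a shell command to move; the robot and the scene stay as the last step left them, time stands still between calls to the robot, and variables do not carry over. Pictures are saved under pics/ and viewed, and the job is handed in when it is done.

```bash
mkdir -p pics; python3 - <<'E'
from plant import status, viewer
import cv2
s=status.state(); print(s)
for n in ("scene","top"):
    d=viewer.get_image(n); cv2.imwrite(f"pics/{n}0.png",d["color"][:,:,::-1])
    print(n,d["intrinsics"],d["distortion"],d["R"],d["t"])
E
```

```text
{'time': 0.0, 'q': array([-1.53543944e+00,  3.13448329e-01,  1.49845235e+00, -2.72037104e-05,
        1.33097598e+00, -2.23418652e-01]), 'qvel': array([ 4.51086382e-05,  4.62768346e-04,  2.14100596e-03, -2.33391288e-04,
       -4.30412951e-04,  1.77674980e-03]), 'joint_efforts': array([-1.36265626e-04, -4.12269866e+01, -2.59742403e+01, -2.21415885e-04,
        4.21945922e-03, -4.29869985e-06]), 'tool_pos': array([ 134.30867239, -507.26227657,  230.73017724]), 'tool_rot': array([ 9.91640452e-01,  1.29030238e-01,  4.71271242e-05, -6.40408059e-04]), 'contact_force': array([ 0.79643793, -0.13806321,  0.28266285]), 'ft_torque': array([-0.04446384, -0.00516969, -0.03290245]), 'opening': 85.50282584361746}
scene [[457.92513464   0.         311.28217624]
 [  0.         457.92513464 198.18128929]
 [  0.           0.           1.        ]] [-0.01243387  0.          0.          0.          0.        ] [[ 0.69451273  0.71945793  0.00568844]
 [ 0.51882467 -0.49532691 -0.69675836]
 [-0.49847069  0.48685886 -0.71728337]] [-397.14605393 -256.29826667 1635.36666266]
top [[432.790084     0.         318.84663903]
 [  0.         432.790084   199.51825268]
 [  0.           0.           1.        ]] [-0.09682921  0.          0.          0.          0.        ] [[ 0.02878661 -0.99949723  0.01328951]
 [-0.99780391 -0.0295262  -0.05929215]
 [ 0.05965473 -0.01155351 -0.99815221]] [ -14.16867641  611.22888427 1446.22633655]
```

View pics/scene0.png

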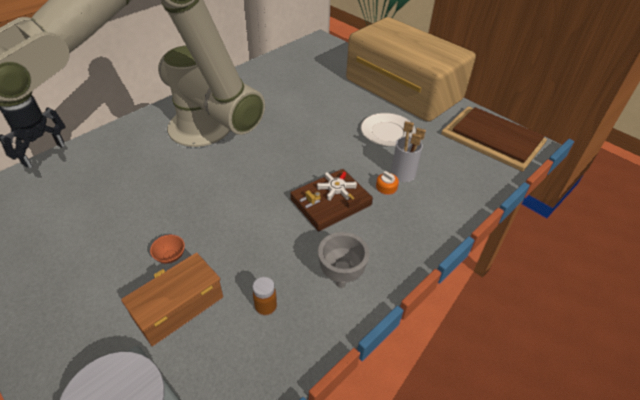

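View pics/top0.png

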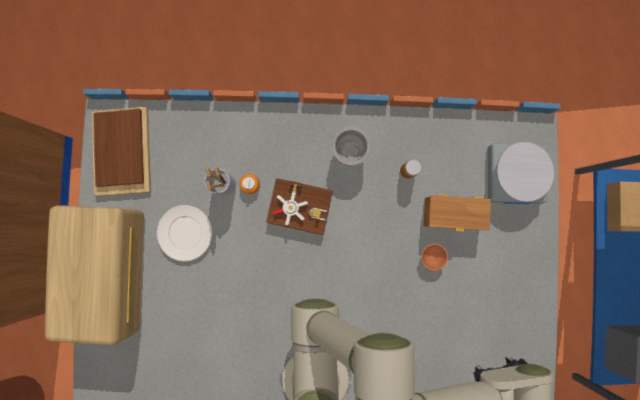

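The top view shows the counter at about (300,207), with the wheel at (291,208), the red tooth at lower left (277,212) and the tab at (318,213). I'll zoom in and measure.

```bash
cat > h.py <<'E'
import numpy as np, cv2
from plant import status, viewer
def ray(d,uv,z):
    uv=np.array(uv,float).reshape(-1,1,2)
    n=cv2.undistortPoints(uv,d["intrinsics"],np.array(d["distortion"])).reshape(-1,2)
    R=np.array(d["R"]);t=np.array(d["t"]);c=-R.T@t
    out=[]
    for a in n:
        v=R.T@np.array([a[0],a[1],1]); out.append(c+v*(z-c[2])/v[2])
    return np.array(out)
def proj(d,P):
    return cv2.projectPoints(np.array(P,float).reshape(-1,1,3),cv2.Rodrigues(np.array(d["R"]))[0],np.array(d["t"]),d["intrinsics"],np.array(d["distortion"]))[0].reshape(-1,2)
def wristcam(s,d):
    from scipy.spatial.transform import Rotation as Ro
    T=np.eye(4);T[:3,:3]=Ro.from_quat(s["tool_rot"]).as_matrix();T[:3,3]=s["tool_pos"]
    M=np.linalg.inv(T@np.array(d["mount"])); d["R"]=M[:3,:3]; d["t"]=M[:3,3]; return d
E
python3 - <<'E'
from h import *
d=viewer.get_image("top"); c=d["color"]
cv2.imwrite("pics/topz.png",cv2.resize(c[165:245,230:350,::-1],None,fx=6,fy=6,interpolation=cv2.INTER_CUBIC))
d2=viewer.get_image("scene"); c=d2["color"]
cv2.imwrite("pics/scz.png",cv2.resize(c[160:240,280:400,::-1],None,fx=6,fy=6,interpolation=cv2.INTER_CUBIC))
print(ray(d,[[291,208]],56),ray(d,[[277,212]],56))
E
```

```text
[[578.4617154   94.92194009  56.        ]] [[563.93594061 140.54330209  56.        ]]
```

View pics/topz.png

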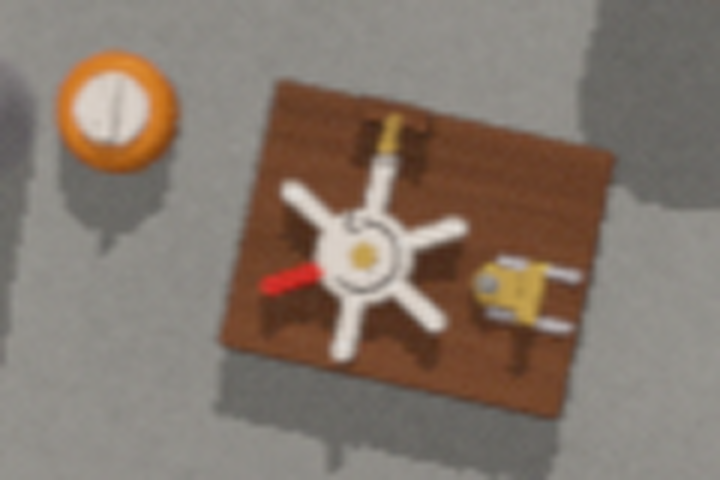

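View pics/scz.png

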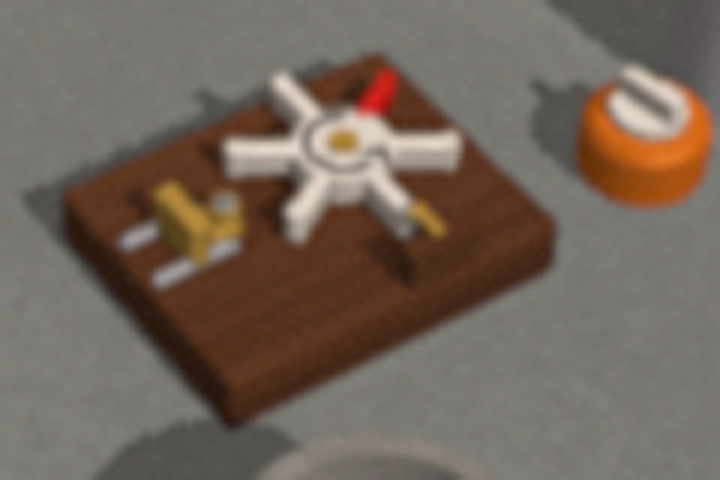

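```bash
python3 - <<'E'
from h import *
from scipy.spatial.transform import Rotation as Ro
s=status.state(); R=Ro.from_quat(s["tool_rot"]).as_matrix()
print(np.round(R,3)); 
d=viewer.get_image("wrist"); print(np.round(d["mount"],3),d["intrinsics"])
tgt=np.array([480,95,290]); v=R.T@(tgt-s["tool_pos"]); print(v, np.linalg.norm(v)/41.7)
t=viewer.get_image("top")
for n,p,z in [("brush",[217,181],0),("timer",[249,184],40),("mortar",[351,147],90),("jar",[412,168],90),("salt",[434,257],30)]: print(n,ray(t,[p],z))
E
python3 -m crank '{"slide":[[0,0,0],[0,0,0],[0,0,0]],"dr":[[0,0,0],[0,0,0],[0,0,0]],"jaw":[255,255,255]}' 20
```

```text
[[ 0.967  0.256 -0.   ]
 [ 0.256 -0.967  0.001]
 [ 0.    -0.001 -1.   ]]
[[ 1.00000e-03 -9.49000e-01 -3.15000e-01  8.15720e+01]
 [ 1.00000e+00  1.00000e-03 -0.00000e+00  5.43000e-01]
 [ 1.00000e-03 -3.15000e-01  9.49000e-01 -1.42433e+02]
 [ 0.00000e+00  0.00000e+00  0.00000e+00  1.00000e+00]] [[289.21071836   0.         320.0816272 ]
 [  0.         289.21071836 197.2790922 ]
 [  0.           0.           1.        ]]
[ 488.31609647 -493.89637386  -58.60088599] 16.714822723712636
brush [[665.94650215 355.86060563   0.        ]]
timer [[655.11061551 238.78271112  40.        ]]
mortar [[781.13415152 -95.05418442  90.        ]]
jar [[ 718.87821144 -295.87477492   90.        ]]
salt [[ 428.11633407 -389.8516756    30.        ]]
time: 0.55
tool_pos: [134.3, -507.5, 231.3]
tool_rot: [0.992, 0.129, 0.0, -0.0]
contact_force: [0.3, 0.8, -0.2]
opening: 51.5
```

```bash
python3 -m crank '{"slide":[[0.024,-0.025,-0.003],[0.024,-0.025,-0.003],[0.024,-0.025,-0.003],[0.024,-0.025,-0.003],[0.024,-0.025,-0.003],[0.024,-0.025,-0.003],[0.024,-0.025,-0.003],[0.024,-0.025,-0.003],[0.024,-0.025,-0.003],[0.024,-0.025,-0.003]],"dr":[[0,0,0],[0,0,0],[0,0,0],[0,0,0],[0,0,0],[0,0,0],[0,0,0],[0,0,0],[0,0,0],[0,0,0]],"jaw":[255,255,255,255,255,255,255,255,255,255]}' && python3 -m crank '{"slide":[[0.024,-0.025,-0.001],[0.024,-0.025,-0.001],[0.024,-0.025,-0.001],[0.024,-0.025,-0.001],[0.024,-0.025,-0.001],[0.024,-0.025,-0.001],[0.024,-0.025,-0.001],[0.024,-0.025,0],[0.024,-0.025,0],[0,0,0]],"dr":[[0,0,0],[0,0,0],[0,0,0],[0,0,0],[0,0,0],[0,0,0],[0,0,0],[0,0,0],[0,0,0],[0,0,0]],"jaw":[255,255,255,255,255,255,255,255,255,255]}'
python3 - <<'E'
from h import *
s=status.state(); d=viewer.get_image("wrist"); print(s["tool_pos"],s["q"],s["contact_force"])
cv2.imwrite("pics/w1.png",d["color"][:,:,::-1])
E
```

```text
time: 1.38
tool_pos: [302.8, -202.9, 261.7]
tool_rot: [0.992, 0.129, 0.0, 0.0]
contact_force: [-0.2, 0.7, 1.0]
opening: 0.2
time: 2.22
tool_pos: [455.0, 72.4, 268.1]
tool_rot: [0.991, 0.131, 0.0, -0.001]
contact_force: [-0.4, -0.4, -0.1]
opening: -0.3
[454.97599441  72.37140702 268.07542773] [-9.82234644e-02  1.42460947e-01  1.61574878e+00  1.35586883e-03
  1.38299974e+00  1.20907528e+00] [-0.41867875 -0.3674302  -0.07953379]
```

View pics/w1.png

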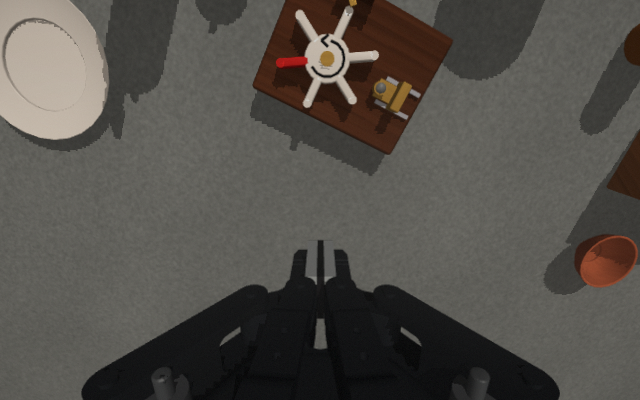

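```bash
python3 - <<'E'
from h import *
s=status.state(); d=wristcam(s,viewer.get_image("wrist")); c=d["color"]
cv2.imwrite("pics/w1f.png",cv2.resize(c[220:340,240:400,::-1],None,fx=5,fy=5,interpolation=cv2.INTER_CUBIC))
cv2.imwrite("pics/w1c.png",cv2.resize(c[0:160,240:460,::-1],None,fx=3.6,fy=3.6,interpolation=cv2.INTER_CUBIC))
print(proj(d,[s["tool_pos"],s["tool_pos"]+[0,0,19]]), np.array(d["distortion"]))
E
```

```text
[[319.20326781 255.82542919]
 [319.05208285 275.24303477]] [-0.03151328  0.          0.          0.          0.        ]
```

View pics/w1f.png

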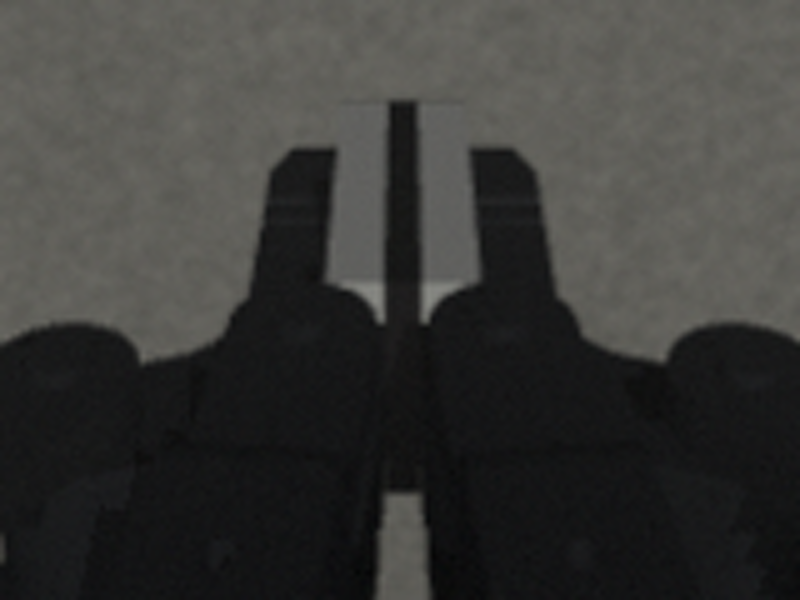

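View pics/w1c.png

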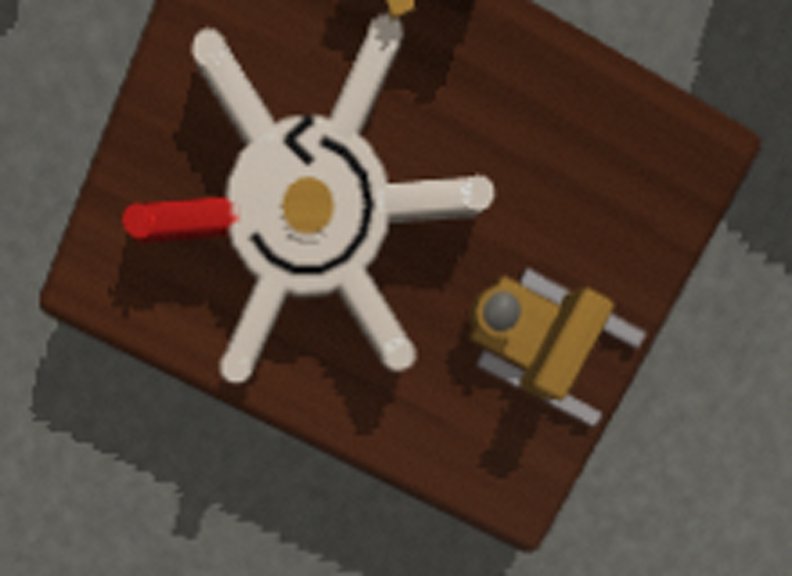

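```bash
python3 - <<'E'
from h import *
s=status.state(); d=wristcam(s,viewer.get_image("wrist"))
z=np.array([[140,218],[236,370],[400,357],[481,193],[387,32],[208,46],[308,206]],float)
px=z/3.6-0.36+[240,0]
P=ray(d,px,56); print(P.round(1)); c=P[:6].mean(0); print(c)
for i,p in enumerate(P[:6]):
    v=p-P[6]; v=p-c; a=np.degrees(np.arctan2(v[1],v[0])); print(np.hypot(*v[:2]).round(1), (a-(120+60*i)+180)%360-180)
f=ray(d,np.array([[584,288],[612,304],[557,397],[524,386]])/3.6-.36+[240,0],63); print(f)
t=viewer.get_image("top")
zt=np.array([[268,286],[342,354],[438,324],[459,227],[384,160],[292,190],[364,256]])/6-.4+[230,165]
P=ray(t,zt,56); c=P[:6].mean(0);print(c,P[6])
for i,p in enumerate(P[:6]):
    v=p-c; a=np.degrees(np.arctan2(v[1],v[0])); print(np.hypot(*v[:2]).round(1), (a-(120+60*i)+180)%360-180)
E
```

```text
[[563.5 146.4  56. ]
 [527.1 106.4  56. ]
 [544.8  56.1  56. ]
 [597.9  45.9  56. ]
 [632.6  86.6  56. ]
 [615.2 137.2  56. ]
 [580.3  96.7  56. ]]
[580.16407743  96.43547254  56.        ]
52.7 -11.548021103099785
54.0 -10.61614740156179
53.6 -11.307009404049609
53.6 -10.700571566969131
53.4 -10.673522126705677
53.8 -10.634494927913522
[[579.26509792   7.29694852  63.        ]
 [577.16747675  -2.78641108  63.        ]
 [546.0281844    4.59573884  63.        ]
 [546.44851735  15.93905162  63.        ]]
[580.39837406  97.50422003  56.        ] [580.80442527  97.41288992  56.        ]
54.9 -11.295095106707407
54.6 -10.789685727920585
55.0 -10.459911168976362
54.7 -10.93186426421562
54.3 -9.914670612680027
54.0 -11.138005900326391
```

```bash
python3 -m crank '{"slide":[[0,0,0],[0,0,0],[0,0,0],[0,0,0],[0,0,0]],"dr":[[0,0,5.2],[0,0,5.2],[0,0,5.2],[0,0,5.2],[0,0,5.1]],"jaw":[255,255,255,255,255]}' && python3 -m crank '{"slide":[[0.0198,-0.0174,0.022],[0.0198,-0.0174,0.022],[0.0198,-0.0174,0.022],[0.0198,-0.0174,0.022],[0.0198,-0.0174,0.022],[0.0198,-0.0174,0.022],[0,0,0],[0,0,0]],"dr":[[0,0,0],[0,0,0],[0,0,0],[0,0,0],[0,0,0],[0,0,0],[0,0,0],[0,0,0]],"jaw":[255,255,255,255,255,255,255,255]}'
cat >> h.py <<'E'
C=np.array([580.3,96.8]);YAW=-10.8
def where():
    from scipy.spatial.transform import Rotation as Ro
    s=status.state();R=Ro.from_quat(s["tool_rot"]).as_matrix()
    v=s["tool_pos"][:2]-C; a=np.radians(-YAW); w=[np.cos(a)*v[0]-np.sin(a)*v[1],np.sin(a)*v[0]+np.cos(a)*v[1]]
    print("t",round(float(s["time"]),2),"pos",s["tool_pos"].round(1),"psi",np.degrees(np.arctan2(R[1,0],R[0,0])).round(1),"tilt",R[:,2].round(3),"counter",np.round(w,1),"r",np.hypot(*w).round(1),"ang",np.degrees(np.arctan2(w[1],w[0])).round(1),"F",s["contact_force"].round(1))
    return s,R
def target(p):
    s,R=where(); print("tool delta",(R.T@(np.array(p)-s["tool_pos"])).round(1))
E
python3 - <<'E'
from h import *
target([591,152.8,45])
s=status.state();d=viewer.get_image("wrist");cv2.imwrite("pics/w2.png",d["color"][:,:,::-1])
E
```

```text
time: 2.83
tool_pos: [453.3, 67.1, 268.5]
tool_rot: [0.995, -0.1, 0.0, 0.0]
contact_force: [-0.2, 0.3, 0.4]
opening: 0.0
time: 3.5
tool_pos: [590.0, 146.9, 134.8]
tool_rot: [0.995, -0.097, -0.001, 0.0]
contact_force: [0.3, -0.0, 1.5]
opening: 0.2
t 3.5 pos [590.  146.9 134.8] psi -11.1 tilt [-0.003 -0.    -1.   ] counter [ 0.2 51. ] r 51.0 ang 89.8 F [ 0.3 -0.   1.5]
tool delta [ 0.1 -6.1 89.8]
```

View pics/w2.png

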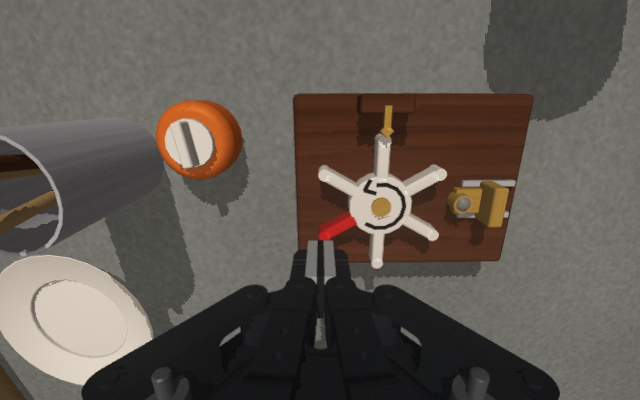

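```bash
python3 -m crank '{"slide":[[0,-0.002,0.02],[0,-0.002,0.02],[0,-0.002,0.02],[0,0,0],[0,0,0]],"dr":[[0,0,0],[0,0,0],[0,0,0],[0,0,0],[0,0,0]],"jaw":[255,255,255,255,255]}'
python3 - <<'E'
from h import *
target([591,152.8,45])
s=status.state();d=wristcam(s,viewer.get_image("wrist"));cv2.imwrite("pics/w3.png",d["color"][:,:,::-1])
s=status.state()
t=viewer.get_image("scene");cv2.imwrite("pics/s3.png",cv2.resize(t["color"][140:240,280:430,::-1],None,fx=5,fy=5,interpolation=cv2.INTER_CUBIC))
E
```

```text
time: 3.97
tool_pos: [591.3, 153.0, 77.8]
tool_rot: [0.995, -0.097, 0.0, -0.0]
contact_force: [0.1, -0.7, 0.8]
opening: 0.3
t 3.97 pos [591.3 153.   77.8] psi -11.1 tilt [ 0.001 -0.    -1.   ] counter [ 0.3 57.3] r 57.3 ang 89.7 F [ 0.1 -0.7  0.8]
tool delta [-0.3  0.3 32.8]
```

View pics/w3.png

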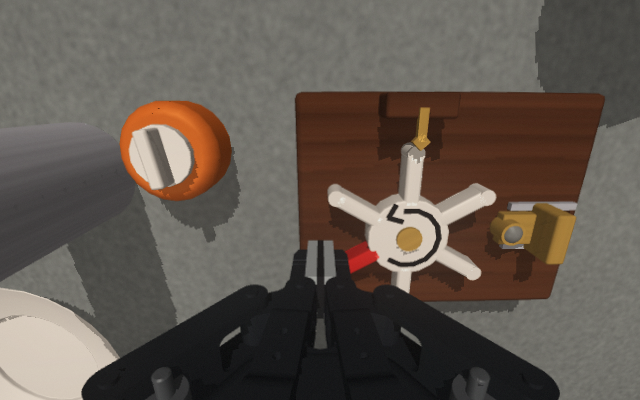

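View pics/s3.png

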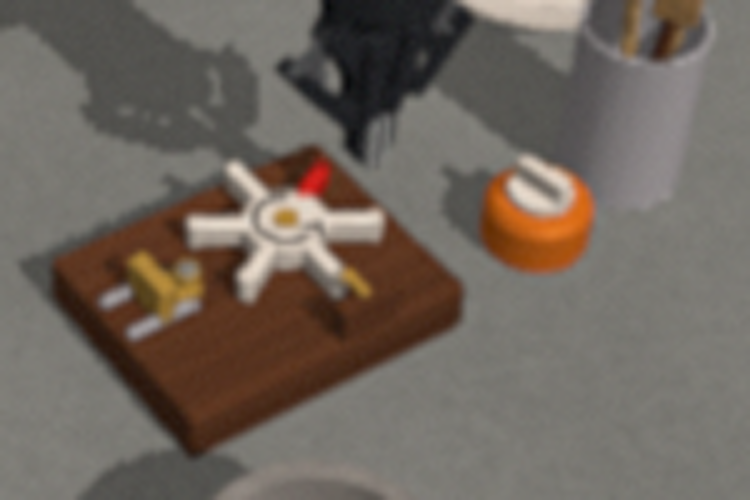

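```bash
python3 - <<'E'
from h import *
s=status.state();d=wristcam(s,viewer.get_image("wrist"))
print(ray(d,[[409,237]],56), ray(d,[[334,190],[489,193],[413,152]],56), proj(d,[[591,152.8,56]]))
E
python3 -m crank '{"slide":[[0,0,0.011],[0,0,0.011],[0,0,0.011],[0,0,0]],"dr":[[0,0,0],[0,0,0],[0,0,0],[0,0,0]],"jaw":[255,255,255,255]}'
```

```text
[[581.89710305  97.93438203  56.        ]] [[621.54425853 139.03316035  56.        ]
 [601.71036817  47.16770094  56.        ]
 [635.28727188  90.38493538  56.        ]] [[321.15021787 239.37280336]]
time: 4.45
tool_pos: [589.8, 153.7, 40.2]
tool_rot: [0.995, -0.096, -0.002, 0.0]
contact_force: [-0.0, -0.4, -0.5]
opening: -0.2
```

```bash
python3 -m crank '{"slide":[[0,0,-0.003],[0,0,0]],"dr":[[0,0,0],[0,0,0]],"jaw":[255,255]}'
python3 -c "
from h import *
where()"
```

```text
time: 4.62
tool_pos: [591.8, 153.9, 46.9]
tool_rot: [0.995, -0.096, 0.0, -0.0]
contact_force: [-0.1, -0.3, 0.5]
opening: -0.1
t 4.62 pos [591.8 153.9  46.9] psi -11.1 tilt [ 0.001  0.    -1.   ] counter [ 0.6 58.3] r 58.3 ang 89.4 F [-0.1 -0.3  0.5]
```

```bash
python3 -m crank '{"slide":[[-0.003,0.0001,0],[-0.003,0.0001,0],[-0.003,0.0001,0],[-0.003,0.0001,0],[-0.003,0.0001,0],[-0.003,0.0001,0],[-0.003,0.0001,0],[-0.003,0.0001,0],[-0.003,0.0001,0],[-0.003,0.0001,0]],"dr":[[0,0,-3],[0,0,-3],[0,0,-3],[0,0,-3],[0,0,-3],[0,0,-3],[0,0,-3],[0,0,-3],[0,0,-3],[0,0,-3]],"jaw":[255,255,255,255,255,255,255,255,255,255]}'
python3 - <<'E'
from h import *
where()
t=viewer.get_image("scene");cv2.imwrite("pics/s4.png",cv2.resize(t["color"][140:240,280:430,::-1],None,fx=5,fy=5,interpolation=cv2.INTER_CUBIC))
E
```

```text
time: 5.45
tool_pos: [562.6, 152.1, 47.1]
tool_rot: [0.986, 0.166, 0.001, -0.0]
contact_force: [1.8, 2.6, -2.2]
opening: 0.1
t 5.45 pos [562.6 152.1  47.1] psi 19.1 tilt [ 0.003  0.001 -1.   ] counter [-27.8  51. ] r 58.0 ang 118.6 F [ 1.8  2.6 -2.2]
```

View pics/s4.png

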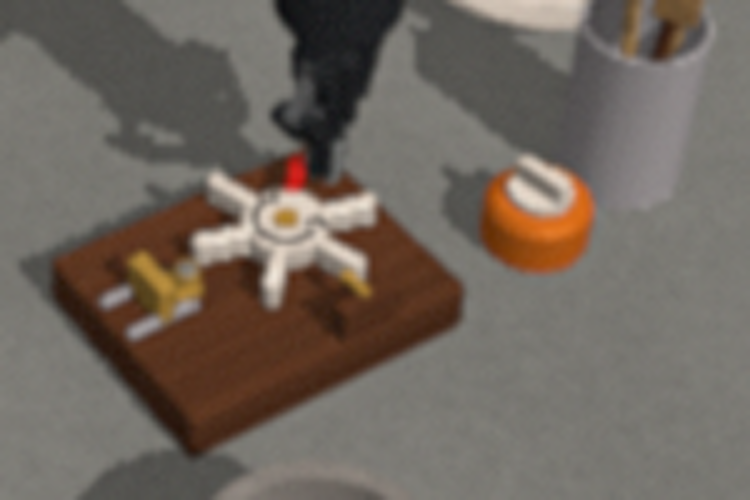

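The wheel is turning: the red tooth is being pushed in front of the finger at (297,170), with a force of about 3.5 N. I'll go on with the arc.

```bash
python3 -m crank '{"slide":[[-0.003,0.0001,0],[-0.003,0.0001,0],[-0.003,0.0001,0],[-0.003,0.0001,0],[-0.003,0.0001,0],[-0.003,0.0001,0],[-0.003,0.0001,0],[-0.003,0.0001,0],[-0.003,0.0001,0],[-0.003,0.0001,0]],"dr":[[0,0,-3],[0,0,-3],[0,0,-3],[0,0,-3],[0,0,-3],[0,0,-3],[0,0,-3],[0,0,-3],[0,0,-3],[0,0,-3]],"jaw":[255,255,255,255,255,255,255,255,255,255]}'
python3 - <<'E'
from h import *
where()
t=viewer.get_image("scene");cv2.imwrite("pics/s5.png",cv2.resize(t["color"][140:240,280:430,::-1],None,fx=5,fy=5,interpolation=cv2.INTER_CUBIC))
E
```

```text
time: 6.33
tool_pos: [537.5, 134.8, 46.9]
tool_rot: [0.91, 0.415, 0.0, 0.0]
contact_force: [1.0, 0.0, -0.1]
opening: -0.4
t 6.33 pos [537.5 134.8  46.9] psi 49.0 tilt [ 0.001 -0.    -1.   ] counter [-49.1  29.3] r 57.2 ang 149.2 F [ 1.   0.  -0.1]
```

View pics/s5.png

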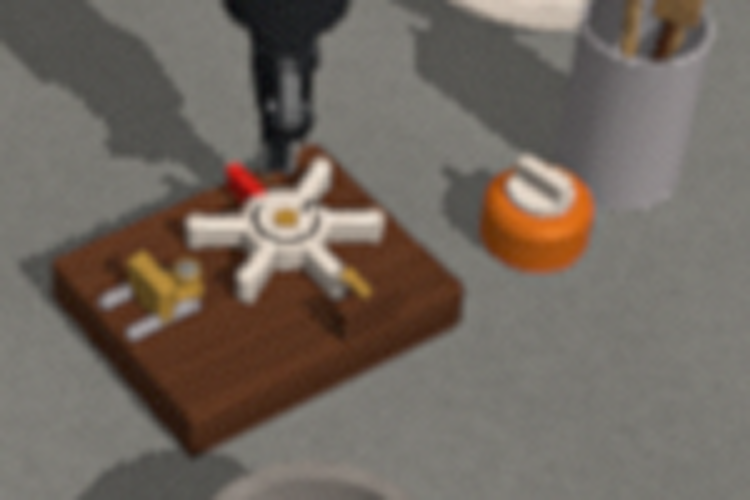

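One click is done: the red tooth is at (245,180), the 180° position, the finger sits mid-gap and the force is near zero. Next is the second click of this stroke.

```bash
for i in 1 ; do python3 -m crank '{"slide":[[-0.003,0.0001,0],[-0.003,0.0001,0],[-0.003,0.0001,0],[-0.003,0.0001,0],[-0.003,0.0001,0],[-0.003,0.0001,0],[-0.003,0.0001,0],[-0.003,0.0001,0],[-0.003,0.0001,0],[-0.003,0.0001,0]],"dr":[[0,0,-3],[0,0,-3],[0,0,-3],[0,0,-3],[0,0,-3],[0,0,-3],[0,0,-3],[0,0,-3],[0,0,-3],[0,0,-3]],"jaw":[255,255,255,255,255,255,255,255,255,255]}'; done
python3 -m crank '{"slide":[[-0.003,0.0001,0],[-0.003,0.0001,0],[-0.003,0.0001,0],[-0.003,0.0001,0],[-0.003,0.0001,0],[-0.003,0.0001,0],[-0.003,0.0001,0],[-0.003,0.0001,0],[-0.003,0.0001,0],[-0.003,0.0001,0]],"dr":[[0,0,-3],[0,0,-3],[0,0,-3],[0,0,-3],[0,0,-3],[0,0,-3],[0,0,-3],[0,0,-3],[0,0,-3],[0,0,-3]],"jaw":[255,255,255,255,255,255,255,255,255,255]}'
python3 - <<'E'
from h import *
where()
t=viewer.get_image("scene");cv2.imwrite("pics/s6.png",cv2.resize(t["color"][140:240,280:430,::-1],None,fx=5,fy=5,interpolation=cv2.INTER_CUBIC))
E
```

```text
time: 7.22
tool_pos: [524.9, 108.5, 46.8]
tool_rot: [0.772, 0.636, 0.001, 0.0]
contact_force: [1.0, 2.9, -0.1]
opening: -0.1
time: 8.05
tool_pos: [527.1, 78.4, 46.7]
tool_rot: [0.581, 0.814, 0.0, 0.0]
contact_force: [0.1, -1.3, -0.4]
opening: -0.1
t 8.05 pos [527.1  78.4  46.7] psi 108.9 tilt [ 0.001 -0.    -1.   ] counter [-48.8 -28. ] r 56.3 ang -150.1 F [ 0.1 -1.3 -0.4]
```

View pics/s6.png

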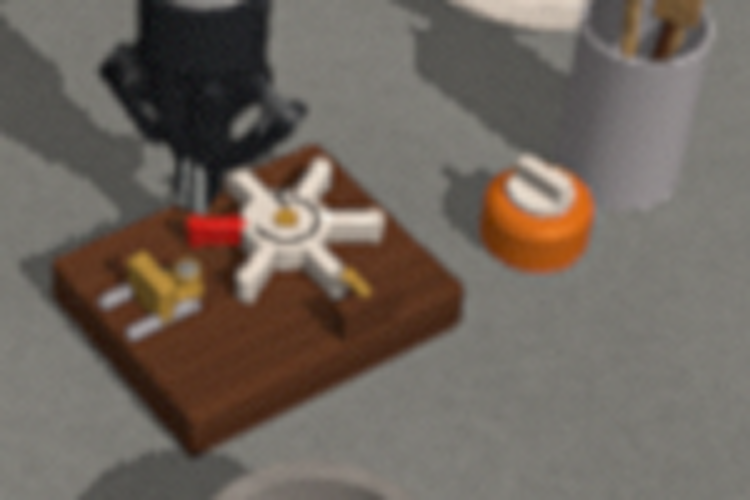

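Two clicks are done: the red tooth is at (215,230), the 240° position. I'll lift 35 mm, arc back above the wheel by 120° and lower into the 90° gap.

```bash
python3 -m crank '{"slide":[[0,0,-0.012],[0,0,-0.012],[0,0,-0.011],[0,0,0]],"dr":[[0,0,0],[0,0,0],[0,0,0],[0,0,0]],"jaw":[255,255,255,255]}'
python3 -m crank '{"slide":[[0.006,0.0003,0],[0.006,0.0003,0],[0.006,0.0003,0],[0.006,0.0003,0],[0.006,0.0003,0],[0.006,0.0003,0],[0.006,0.0003,0],[0.006,0.0003,0],[0.006,0.0003,0],[0.006,0.0003,0]],"dr":[[0,0,6],[0,0,6],[0,0,6],[0,0,6],[0,0,6],[0,0,6],[0,0,6],[0,0,6],[0,0,6],[0,0,6]],"jaw":[255,255,255,255,255,255,255,255,255,255]}'
python3 -m crank '{"slide":[[0.006,0.0003,0],[0.006,0.0003,0],[0.006,0.0003,0],[0.006,0.0003,0],[0.006,0.0003,0],[0.006,0.0003,0],[0.006,0.0003,0],[0.006,0.0003,0],[0.006,0.0003,0],[0.006,0.0003,0]],"dr":[[0,0,6],[0,0,6],[0,0,6],[0,0,6],[0,0,6],[0,0,6],[0,0,6],[0,0,6],[0,0,6],[0,0,6]],"jaw":[255,255,255,255,255,255,255,255,255,255]}'
python3 -m crank '{"slide":[[0,0,0],[0,0,0]],"dr":[[0,0,0],[0,0,0]],"jaw":[255,255]}'
python3 - <<'E'
from h import *
target([591,152.8,46])
s=status.state();d=viewer.get_image("wrist");cv2.imwrite("pics/w7.png",d["color"][:,:,::-1])
E
```

```text
time: 8.43
tool_pos: [527.9, 78.6, 83.6]
tool_rot: [0.582, 0.813, 0.001, 0.002]
contact_force: [1.0, 1.0, 0.2]
opening: 0.0
time: 9.27
tool_pos: [537.5, 135.3, 80.9]
tool_rot: [0.912, 0.411, -0.0, -0.0]
contact_force: [-0.6, -1.5, 0.1]
opening: -0.0
time: 10.1
tool_pos: [591.9, 153.8, 80.8]
tool_rot: [0.995, -0.1, -0.0, 0.0]
contact_force: [-0.7, -0.4, -0.3]
opening: 0.2
time: 10.27
tool_pos: [591.6, 153.7, 80.9]
tool_rot: [0.995, -0.095, -0.0, 0.0]
contact_force: [-0.5, -0.3, -0.1]
opening: -0.1
t 10.27 pos [591.6 153.7  80.9] psi -10.9 tilt [-0.001 -0.    -1.   ] counter [ 0.4 58. ] r 58.0 ang 89.6 F [-0.5 -0.3 -0.1]
tool delta [-0.4  1.  34.9]
```

View pics/w7.png

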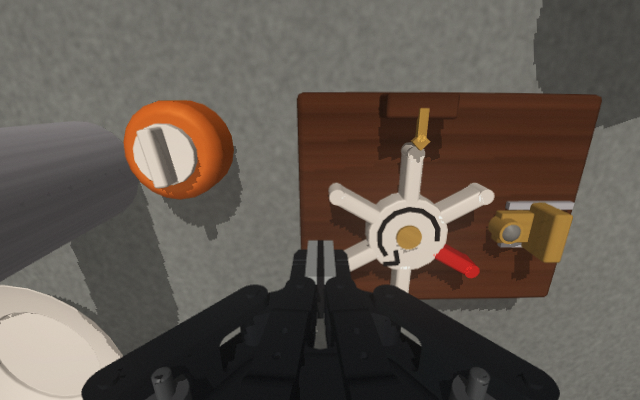

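The red tooth rests at (475,270), the 240° position, so two clicks remain. Lowering and repeating.

```bash
python3 -m crank '{"slide":[[0,0,0.012],[0,0,0.012],[0,0,0.011],[0,0,0],[0,0,0]],"dr":[[0,0,0],[0,0,0],[0,0,0],[0,0,0],[0,0,0]],"jaw":[255,255,255,255,255]}'
python3 -m crank '{"slide":[[-0.003,0.0001,0],[-0.003,0.0001,0],[-0.003,0.0001,0],[-0.003,0.0001,0],[-0.003,0.0001,0],[-0.003,0.0001,0],[-0.003,0.0001,0],[-0.003,0.0001,0],[-0.003,0.0001,0],[-0.003,0.0001,0]],"dr":[[0,0,-3],[0,0,-3],[0,0,-3],[0,0,-3],[0,0,-3],[0,0,-3],[0,0,-3],[0,0,-3],[0,0,-3],[0,0,-3]],"jaw":[255,255,255,255,255,255,255,255,255,255]}'
python3 -m crank '{"slide":[[-0.003,0.0001,0],[-0.003,0.0001,0],[-0.003,0.0001,0],[-0.003,0.0001,0],[-0.003,0.0001,0],[-0.003,0.0001,0],[-0.003,0.0001,0],[-0.003,0.0001,0],[-0.003,0.0001,0],[-0.003,0.0001,0]],"dr":[[0,0,-3],[0,0,-3],[0,0,-3],[0,0,-3],[0,0,-3],[0,0,-3],[0,0,-3],[0,0,-3],[0,0,-3],[0,0,-3]],"jaw":[255,255,255,255,255,255,255,255,255,255]}'
python3 - <<'E'
from h import *
where()
t=viewer.get_image("scene");cv2.imwrite("pics/s8.png",cv2.resize(t["color"][140:240,280:430,::-1],None,fx=5,fy=5,interpolation=cv2.INTER_CUBIC))
E
```

```text
time: 10.73
tool_pos: [591.2, 153.6, 45.2]
tool_rot: [0.995, -0.096, -0.001, 0.0]
contact_force: [0.6, -0.6, 0.5]
opening: 0.2
time: 11.57
tool_pos: [562.9, 151.8, 46.9]
tool_rot: [0.986, 0.166, 0.001, -0.0]
contact_force: [1.2, 2.2, -0.4]
opening: 0.0
time: 12.4
tool_pos: [537.9, 134.6, 46.8]
tool_rot: [0.91, 0.415, 0.0, 0.0]
contact_force: [-0.3, 0.1, 0.3]
opening: 0.1
t 12.4 pos [537.9 134.6  46.8] psi 49.1 tilt [ 0.001  0.    -1.   ] counter [-48.7  29.2] r 56.8 ang 149.1 F [-0.3  0.1  0.3]
```

View pics/s8.png

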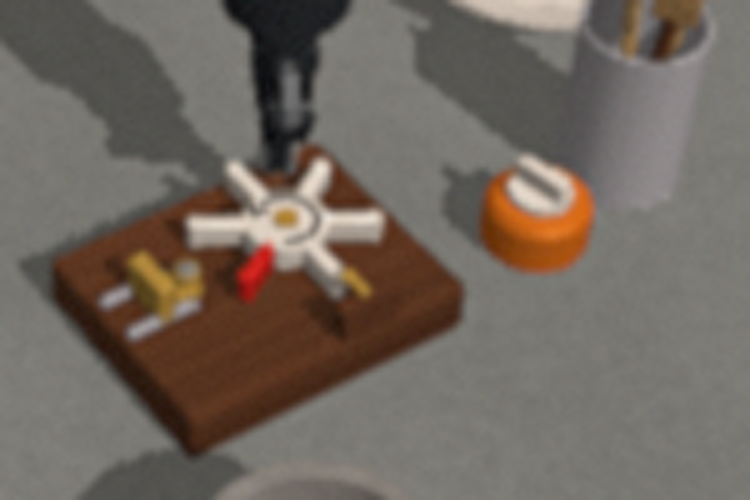

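Three clicks are done: the red tooth is at (255,272), one short of the pointer. Now the last one.

```bash
python3 -m crank '{"slide":[[-0.003,0.0001,0],[-0.003,0.0001,0],[-0.003,0.0001,0],[-0.003,0.0001,0],[-0.003,0.0001,0],[-0.003,0.0001,0],[-0.003,0.0001,0],[-0.003,0.0001,0],[-0.003,0.0001,0],[-0.003,0.0001,0]],"dr":[[0,0,-3],[0,0,-3],[0,0,-3],[0,0,-3],[0,0,-3],[0,0,-3],[0,0,-3],[0,0,-3],[0,0,-3],[0,0,-3]],"jaw":[255,255,255,255,255,255,255,255,255,255]}'
python3 -m crank '{"slide":[[-0.003,0.0001,0],[-0.003,0.0001,0],[-0.003,0.0001,0],[-0.003,0.0001,0],[-0.003,0.0001,0],[-0.003,0.0001,0],[-0.003,0.0001,0],[-0.003,0.0001,0],[-0.003,0.0001,0],[-0.003,0.0001,0]],"dr":[[0,0,-3],[0,0,-3],[0,0,-3],[0,0,-3],[0,0,-3],[0,0,-3],[0,0,-3],[0,0,-3],[0,0,-3],[0,0,-3]],"jaw":[255,255,255,255,255,255,255,255,255,255]}'
python3 -m crank '{"slide":[[0,0,0],[0,0,-0.012],[0,0,-0.012],[0,0,-0.012],[0,0,-0.012],[0,0,0],[0,0,0]],"dr":[[0,0,0],[0,0,0],[0,0,0],[0,0,0],[0,0,0],[0,0,0],[0,0,0]],"jaw":[255,255,255,255,255,255,255]}'
python3 - <<'E'
from h import *
# tab approach: counter (0,-132), z 100
a=np.radians(YAW); f=lambda x,y,z:[C[0]+np.cos(a)*x-np.sin(a)*y,C[1]+np.sin(a)*x+np.cos(a)*y,z]
print(f(0,-132,95)); target(f(0,-132,95))
t=viewer.get_image("scene");cv2.imwrite("pics/s9.png",cv2.resize(t["color"][140:240,280:430,::-1],None,fx=5,fy=5,interpolation=cv2.INTER_CUBIC))
E
```

```text
time: 13.28
tool_pos: [525.4, 108.3, 46.8]
tool_rot: [0.772, 0.636, 0.001, 0.0]
contact_force: [1.4, 2.4, -0.9]
opening: 0.3
time: 14.12
tool_pos: [527.5, 78.2, 46.7]
tool_rot: [0.581, 0.814, 0.0, 0.0]
contact_force: [0.9, -0.4, -0.4]
opening: 0.2
time: 14.7
tool_pos: [527.4, 78.4, 94.6]
tool_rot: [0.582, 0.813, 0.0, 0.001]
contact_force: [0.6, -0.8, -0.2]
opening: -0.1
[np.float64(555.5656664746843), np.float64(-32.8619170961869), 95]
t 14.7 pos [527.4  78.4  94.6] psi 108.8 tilt [ 0.001 -0.    -1.   ] counter [-48.6 -28. ] r 56.0 ang -150.1 F [ 0.6 -0.8 -0.2]
tool delta [-114.4   -9.3   -0.4]
```

View pics/s9.png

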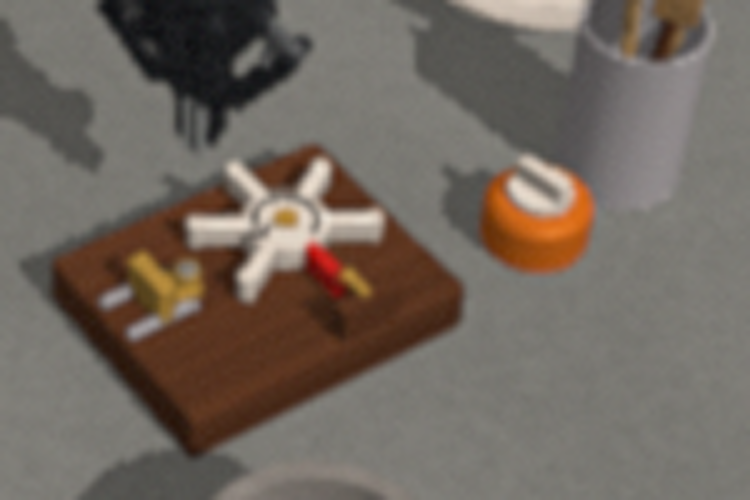

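The red tooth is at the pointer (325,270 against 355,282) and the wheel is at rest. Next I'll go behind the tab.

```bash
python3 -m crank '{"slide":[[-0.0286,-0.0023,0],[-0.0286,-0.0023,0],[-0.0286,-0.0023,0],[-0.0286,-0.0023,0],[0,0,0],[0,0,0],[0,0,0],[0,0,0],[0,0,0],[0,0,0]],"dr":[[0,0,0],[0,0,0],[0,0,0],[0,0,0],[0,0,6],[0,0,6],[0,0,6],[0,0,6],[0,0,6],[0,0,0]],"jaw":[255,255,255,255,255,255,255,255,255,255]}'
python3 - <<'E'
from h import *
a=np.radians(YAW); f=lambda x,y,z:[C[0]+np.cos(a)*x-np.sin(a)*y,C[1]+np.sin(a)*x+np.cos(a)*y,z]
target(f(0,-132,48))
s=status.state();d=wristcam(s,viewer.get_image("wrist"));cv2.imwrite("pics/w10.png",d["color"][:,:,::-1]); print(proj(d,[f(17,-100,63),f(-17,-100,63)]))
E
```

```text
time: 15.58
tool_pos: [555.1, -32.7, 93.3]
tool_rot: [0.773, 0.634, -0.0, -0.001]
contact_force: [0.1, 0.2, -0.6]
opening: 0.3
t 15.58 pos [555.1 -32.7  93.3] psi 78.7 tilt [-0.002  0.    -1.   ] counter [  -0.5 -132. ] r 132.0 ang -90.2 F [ 0.1  0.2 -0.6]
tool delta [-0.   0.5 45.3]
[[346.49054954 184.15980683]
 [291.67000263 184.58980528]]
```

View pics/w10.png

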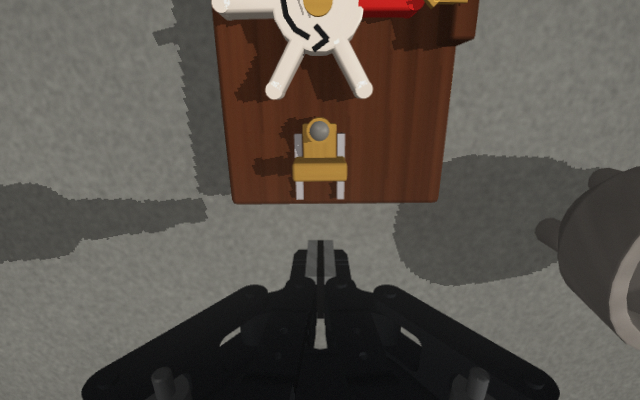

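```bash
python3 -m crank '{"slide":[[0,0,0.015],[0,0,0.015],[0,0,0.015],[0,0,0],[0,0,0]],"dr":[[0,0,0],[0,0,0],[0,0,0],[0,0,0],[0,0,0]],"jaw":[255,255,255,255,255]}'
python3 -m crank '{"slide":[[0.004,0,0],[0.004,0,0],[0.004,0,0],[0.004,0,0],[0.003,0,0],[0.003,0,0],[0.003,0,0],[0.003,0,0],[0.003,0,0],[0,0,0]],"dr":[[0,0,0],[0,0,0],[0,0,0],[0,0,0],[0,0,0],[0,0,0],[0,0,0],[0,0,0],[0,0,0],[0,0,0]],"jaw":[255,255,255,255,255,255,255,255,255,255]}'
python3 -c "
from h import *
where()"
```

```text
time: 16.05
tool_pos: [555.1, -32.7, 48.8]
tool_rot: [0.771, 0.636, -0.0, -0.001]
contact_force: [0.0, 0.7, 0.1]
opening: -0.3
time: 16.88
tool_pos: [561.6, -2.0, 49.3]
tool_rot: [0.772, 0.636, 0.0, -0.0]
contact_force: [-0.3, 0.1, 0.3]
opening: 0.3
t 16.88 pos [561.6  -2.   49.3] psi 78.9 tilt [ 0.  0. -1.] counter [ 1.000e-01 -1.005e+02] r 100.5 ang -89.9 F [-0.3  0.1  0.3]
```

```bash
python3 -m crank '{"slide":[[0.002,0,0],[0.002,0,0],[0.002,0,0]],"dr":[[0,0,0],[0,0,0],[0,0,0]],"jaw":[255,255,255]}'
for k in 1; do python3 -m crank '{"slide":[[0.001,0,0],[0.001,0,0]],"dr":[[0,0,0],[0,0,0]],"jaw":[255,255]}'; done
python3 - <<'E'
from h import *
where()
s=status.state();d=viewer.get_image("wrist");cv2.imwrite("pics/w11.png",d["color"][:,:,::-1])
t=viewer.get_image("scene");cv2.imwrite("pics/s11.png",cv2.resize(t["color"][140:240,280:430,::-1],None,fx=5,fy=5,interpolation=cv2.INTER_CUBIC))
E
```

```text
time: 17.13
tool_pos: [562.6, 3.5, 49.3]
tool_rot: [0.772, 0.636, -0.0, 0.0]
contact_force: [-1.3, -0.5, 1.1]
opening: 0.1
time: 17.3
tool_pos: [563.1, 5.5, 49.3]
tool_rot: [0.772, 0.636, 0.0, 0.0]
contact_force: [-1.7, -2.1, 0.7]
opening: 0.3
t 17.3 pos [563.1   5.5  49.3] psi 78.9 tilt [ 0. -0. -1.] counter [  0.2 -92.9] r 92.9 ang -89.9 F [-1.7 -2.1  0.7]
```

View pics/w11.png

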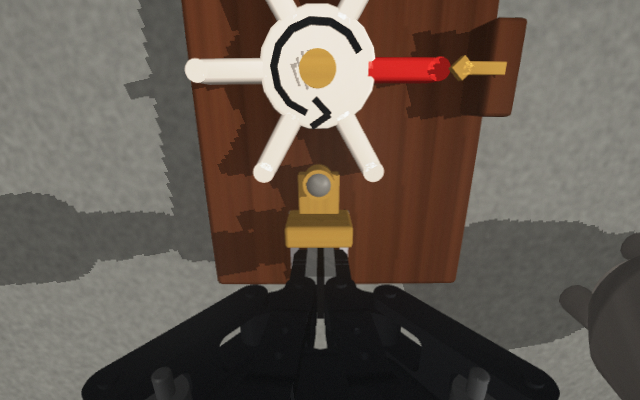

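View pics/s11.png

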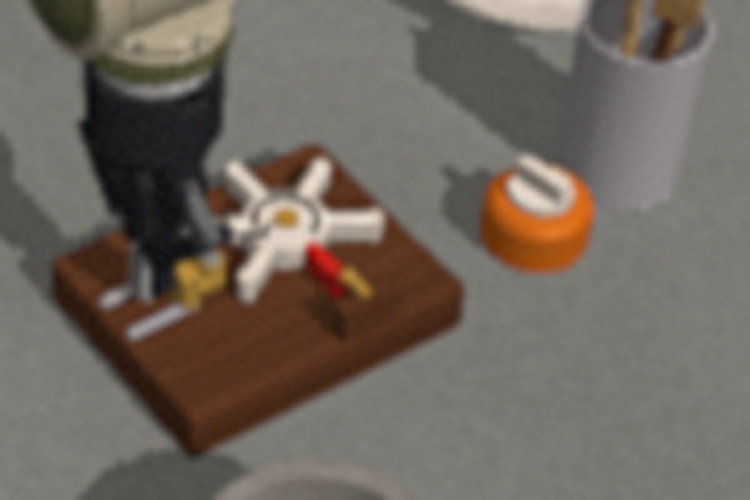

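The fin is in front of the finger (outer edge near row 245) and its nose is entering the gap between the two teeth. I'll creep on until it meets the stop.

```bash

python3 -m crank '{"slide":[[0.001,0,0],[0,0,0]],"dr":[[0,0,0],[0,0,0]],"jaw":[255,255]}'
python3 -m crank '{"slide":[[0.001,0,0],[0,0,0]],"dr":[[0,0,0],[0,0,0]],"jaw":[255,255]}'
python3 -c "
from h import *
where()"
```

```text
time: 17.57
tool_pos: [563.2, 6.5, 49.3]
tool_rot: [0.772, 0.636, 0.0, -0.0]
contact_force: [-0.1, -0.4, 0.1]
opening: -0.4
time: 17.73
tool_pos: [563.4, 7.4, 49.3]
tool_rot: [0.772, 0.636, -0.0, -0.0]
contact_force: [0.2, -1.8, 0.2]
opening: 0.4
t 17.73 pos [563.4   7.4  49.3] psi 78.9 tilt [-0.  0. -1.] counter [  0.1 -91. ] r 91.0 ang -89.9 F [ 0.2 -1.8  0.2]
```

```bash

python3 -m crank '{"slide":[[0.001,0,0],[0,0,0]],"dr":[[0,0,0],[0,0,0]],"jaw":[255,255]}'
python3 -c "
from h import *
where()"
```

```text
time: 17.9
tool_pos: [563.6, 8.5, 49.3]
tool_rot: [0.772, 0.636, 0.0, -0.0]
contact_force: [-0.9, -0.6, -0.1]
opening: -0.2
t 17.9 pos [563.6   8.5  49.3] psi 78.9 tilt [-0.  0. -1.] counter [  0.1 -89.9] r 89.9 ang -89.9 F [-0.9 -0.6 -0.1]
```

```bash

python3 -m crank '{"slide":[[0.0005,0,0],[0.0005,0,0],[0,0,0]],"dr":[[0,0,0],[0,0,0],[0,0,0]],"jaw":[255,255,255]}'
python3 -c "
from h import *
where()"
```

```text
time: 18.15
tool_pos: [563.7, 9.1, 49.3]
tool_rot: [0.772, 0.636, -0.0, 0.0]
contact_force: [-1.2, -3.9, 1.2]
opening: 0.0
t 18.15 pos [563.7   9.1  49.3] psi 78.9 tilt [-0. -0. -1.] counter [  0.1 -89.3] r 89.3 ang -89.9 F [-1.2 -3.9  1.2]
```

```bash

python3 -m crank '{"slide":[[0.0005,0,0],[0.0005,0,0],[0,0,0]],"dr":[[0,0,0],[0,0,0],[0,0,0]],"jaw":[255,255,255]}'
python3 -c "
from h import *
where()"
```

```text
time: 18.4
tool_pos: [563.8, 9.2, 49.3]
tool_rot: [0.772, 0.636, -0.001, 0.0]
contact_force: [-3.1, -8.6, 1.1]
opening: 0.0
t 18.4 pos [563.8   9.2  49.3] psi 78.9 tilt [-0.001 -0.002 -1.   ] counter [  0.2 -89.2] r 89.2 ang -89.9 F [-3.1 -8.6  1.1]
```

The TCP has stopped moving while the force rose to 9 N (friction is 1.5 N), so the tab is on its stop. I'll back off and check.

```bash

python3 -m crank '{"slide":[[-0.004,0,0],[-0.008,0,0],[-0.012,0,0],[-0.012,0,0],[0,0,-0.02],[0,0,-0.03],[0,0,-0.03],[0,0,-0.02],[0,0,0],[0,0,0]],"dr":[[0,0,0],[0,0,0],[0,0,0],[0,0,0],[0,0,0],[0,0,0],[0,0,0],[0,0,0],[0,0,0],[0,0,0]],"jaw":[255,255,255,255,255,255,255,255,255,255]}'
python3 - <<'E'
from h import *
s,_=where();d=wristcam(s,viewer.get_image("wrist"));cv2.imwrite("pics/w12.png",d["color"][:,:,::-1])
a=np.radians(YAW); f=lambda x,y,z:[C[0]+np.cos(a)*x-np.sin(a)*y,C[1]+np.sin(a)*x+np.cos(a)*y,z]
print(proj(d,[f(17,-80,63),f(-17,-80,63),f(53,0,56),f(17,-68,63)]))
for n in("top","scene"):
    t=viewer.get_image(n);cv2.imwrite(f"pics/{n}12.png",t["color"][:,:,::-1])
E
```

```text
time: 19.23
tool_pos: [557.2, -25.9, 150.0]
tool_rot: [0.772, 0.635, 0.001, 0.001]
contact_force: [0.0, 0.1, -0.3]
opening: -0.0
t 19.23 pos [557.2 -25.9 150. ] psi 78.9 tilt [ 0.002 -0.    -1.   ] counter [   0.3 -124.8] r 124.8 ang -89.9 F [ 0.   0.1 -0.3]
[[339.56482093 149.19643996]
 [296.68364883 149.42219377]
 [389.37167276  39.17744359]
 [339.80160991 133.8239335 ]]
```

View pics/w12.png

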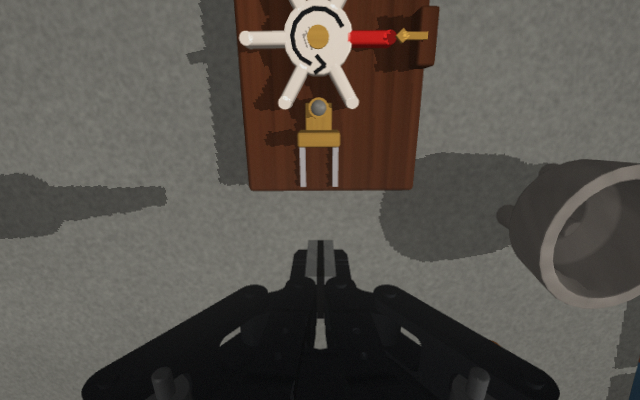

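View pics/scene12.png

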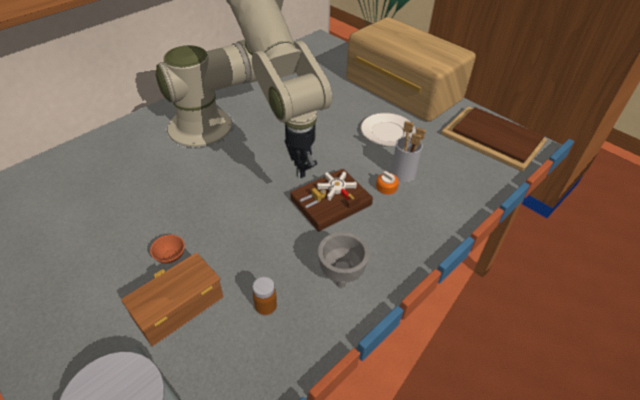

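View pics/top12.png

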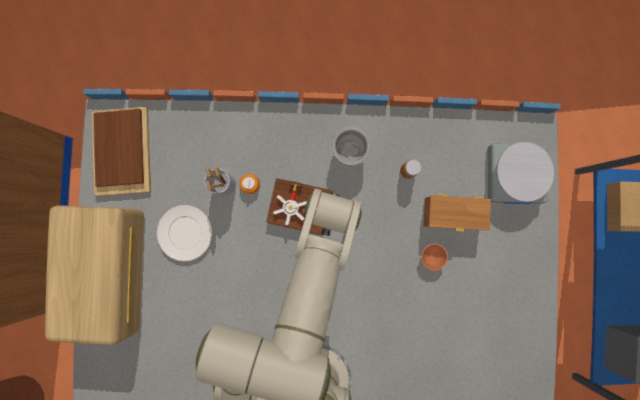

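Wrist view: the red tip is at (390,38), where a zeroed wheel should put it (389,39). The fin's outer edge is at row 147, against a predicted 149 for 20 mm of travel. The bystanders look unmoved in both fixed views. Handing in.

```bash
python3 -c "
from plant import arm,status
print(status.state()['contact_force'].round(1)); print(arm.job_done())"
```

```text
[-0.   0.1  0.7]
the job is handed in; nothing more can be done
None
```

The batch counter is set: the red tooth rests at the brass pointer and the locking tab is pushed home. I handed the job in at about 19 s of the 56 s allowed.

- **Wheel:** it started four clicks short. I turned it counter-clockwise with the shut fingertips in two strokes of two clicks each, at about 3–4 N, and it did not run past. In the last wrist view the red tip was at pixel (390,38), where a wheel at zero should put it (389,39).
- **Tab:** I pushed it with the back of the shut fingers until it stopped moving and the force rose from about 2 N to 9 N. Its final position agrees with 20 mm of travel to about 1–2 mm, within the calibration error. That it is fully home rests mainly on the force rise.
- **Everything else:** the tool was lifted clear, touching nothing. The other items, the cedar lid and the timer's knob looked unchanged by eye in the final pictures.

No check failed. One position reading while lowering the finger was about 5 mm off from sensor noise or settling. I raised the finger 3 mm and it read steadily after that.

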